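# Clear the strip guide and set its hold-down clearance

### The job

Pick up the squeegee block and use it to sweep the three offcuts off the strip guide's bed into its tray, without touching them with the gripper, then stand or lay the squeegee back down on the bench. Next turn the wing screw on the bridge clockwise (seen from above) until the shoe seats and the screw stops, then back it off a quarter turn so that a strip can run under the shoe, and finish while still gripping the screw there so that it cannot creep. Leave the black case, the tape roll and the scraper handle where they are.

Things in the scene. Friction and masses are not known exactly. Their poses are not given: they have to be found in the camera images.
- station: strip guide fixed to the bench, 180 (own x) x 336 mm (own y, -158..178), position and yaw vary. Origin: on its underside. y -52 to 178 mm is a bed with flat steel top 50 mm above the bench, no fences; y -158 to -52 is the tray. A bridge (y 136 to 166, full width, top at 99 mm) spans the bed's +y end. The offcuts start on the bed between y -50 and 55, |x| under 75 mm
- bed_edge (a point): middle of the bed's top edge over the tray (station x 0, y -52, z 50 mm): what is pushed over it towards the station's -y drops into the tray
- tray_in (a point): centre of the inner floor of the open dark steel tray (station x 0, y -103, z 4 mm); inside 172 (x) x 102 mm (y), walls 4 mm thick and 35 mm high on three sides, the bed's own 50 mm high side on the fourth (+y)
- squeegee: squeegee block, about 0.15 kg, standing on its felt foot on the bench at the left or right of the station. Origin: centre of the underside of the foot. Grey felt foot 160 (x) x 36 (y) x 22 mm high; on it an upright black grip 130 (x) x 20 (y) mm, from 22 to 95 mm above the underside; pinch the grip across its own y. Both faces alike
- offcut_bar: white rigid plastic bar 34 x 18 x 18 mm, loose; origin: its centre
- offcut_ell: white rigid plastic L-shaped piece 30 x 28 x 18 mm, loose; origin: the middle of its bounding box
- offcut_round: white rigid plastic disc, diameter 30, 18 mm thick, loose; origin: its centre
- screw (a joint): turn of the wing screw in rad: 0 = seated (hard stop); negative = backed off; grows turning clockwise seen from above. Starts 0.7 to 1.9 rad short of the seat; a quarter turn off the seat reads -1.57. Light drag of 0.06 N m, stays where left; it does not rise or sink as it turns (the black shoe under the bridge does, 8 mm a turn, down to the bed at 0)
- wing: flat steel wing (thumb grip) of the screw, 44 (own x) x 10 (own y) x 28 mm high, turning about the vertical through its origin: centre of its underside, at station x 0, y 151 mm, 117 mm above the bench (top 145). Under it a round neck, radius 9 mm, 18 mm high (lowest 5 mm: radius 13), then the bridge. Pinch across its own y from above; at joint 0 its x lies along the station's x
- case: flat black case 160 x 58 x 34 mm, bystander on the bench at the side of the station where the squeegee is not; origin: centre of its underside
- tape: roll of masking tape lying flat, outer diameter 70, 25 mm high, bystander at the far left of the station; origin: centre of its underside
- holder: grey scraper handle with a short steel tip, about 90 x 18 x 12 mm, lying flat, bystander at the far right of the station; origin: about its middle, on its underside
Not all that is in view belongs to the job. What is shaped like the squeegee but green is not meant.

How it is judged:
By the outcome, as a careful person would: the job done as asked, in the order asked, and still so for the second after the job is handed in, while the arm keeps its last pose, push and grip.
It also fails if it takes over 64 s, if anything falls off the work surface, if the arm or the gripper's body presses on something with over 40 N, if the wrist force passes 120 N, or if a joint passes its speed limit or range.

### The arm

A 6-joint arm with a two-finger parallel gripper is mounted at the origin on the work surface. World frame = base frame: x ahead of the robot, y to its left, z up, the work surface at z = 0. Lengths are in m, angles in rad, forces in N, time in s.
With the tool pointing down it reaches from about 0.275 to 0.875 m from the base axis. Payload 12.5 kg.
Tool frame: the origin (TCP) lies on the centre line of the jaws, within the pads' length; the fingertips stand r.finger_overhang ahead of it and the grasp point (between the pads) lies 3 mm ahead of it (r.finger_overhang is the distance from the TCP to the fingertips, in m); z points along the fingers, y is the direction in which the jaws open and shut (so a half turn about z gives the same grasp; the last joint's range is limited). The gripper opens to 85 mm and grips with 20 to 120 N. Pads are 22 mm wide; open, the fingers measure 114 mm over their backs; the gripper's body (76 mm by 85 mm) begins 54 mm behind the grasp point. The pads swing forward as they close: fully open they stand 13 mm farther back than shut.
Start: joints at [-1.263, 0.351, 1.652, -0, 1.139, -0.085], TCP at [0.211, -0.508, 0.253] pointing down, gripper open.
Joint ranges: [-2.75, 2.75], [-0.79, 2.1], [0.01, 2.65], [-1.57, 4.71], [0.07, 3.14], [-2.87, 2.87]. Speed limits (rad/s): [2.22, 2.22, 2.79, 3.14, 3.14, 3.14].

### API

Orientations are given as a unit quaternion [x, y, z, w].
In Python, from cell import r, optics gives the robot as it stands. The module is installed in compiled form; this text tells all that it offers. Calls block until the motion is done:
- r.move_to(position, orientation): joint-space move of the TCP to a pose.
- r.move_linear(position, rot=None, vel=0.15): straight line of the TCP; rot=None keeps the orientation; vel is the mean speed in m/s.
- r.set_joints(angles): joint-space move.
- r.set_gripper(opening, squeeze=None): opening from 0.0 (shut) to 1.0 (fully open); squeeze is the grip in N (None keeps the last); returns when the fingers have stopped.
- r.sleep(seconds).
- r.inverse_kinematics(position, orientation): joint angles nearest the present ones, or None.
- optics.get_image(name): name is "side" or "top"; returns a dict with "pixels" (420x560x3 uint8, red, green, blue), "depth" (420x560 float32, m along the optical axis (not along the pixel's ray), 0 where there is no reading), "fx", "fy", "cx", "cy" (pixels), "camera_from_world" (4x4, takes a point from world to camera coordinates). Camera axes: x right, y down, z forward; pixel columns grow to the right and rows downward; lengths in m; the calibration is good to about 2 mm. A picture is of the moment at which its call begins.
A pose or a line that the arm cannot do raises r.PlanningError and nothing moves.
- r.hand_in(): hands the job in, once; it reports no verdict.
Readings, each from a call of its own:
- r.current_t(): time.
- r.current_q(): joint angles.
- r.current_qvel(): joint speeds.
- r.current_effort(): joint torques, N m.
- r.current_tool_pos(): TCP position.
- r.current_ee_rot(): TCP orientation.
- r.current_contact_force(): force on the tool from outside, world axes, zero at the start.
- r.current_torque(): the same for the moment, N m.
- r.current_opening(): opening from 0.0 (shut) to 1.0 (fully open).
Only numpy, scipy, OpenCV 4.12 (cv2) and the standard library are available. Lean on these libraries where they do the work, as an engineer would, in place of code of your own. Each camera call takes 0.05 s, during which the arm holds its last target.

## Working session

There is one attempt and no reset: what is moved stays moved. The work goes in short steps, each a Python script; the robot and the scene stay as the last script left them, time stands still between calls to the robot, and variables do not carry over. Pictures are saved under pics/ and viewed, and the job is handed in when it is done.

```bash
ls; mkdir -p pics; python3 - <<'E'
from cell import r, optics
import cv2,numpy as np
for n in("side","top"):
    d=optics.get_image(n)
    cv2.imwrite(f"pics/{n}0.png",d["pixels"][:,:,::-1])
    np.savez(f"{n}0.npz",**d)
    T=np.linalg.inv(d["camera_from_world"]); print(n,d["fx"],d["cx"],d["cy"],T.round(3).tolist())
print(r.current_t(),r.finger_overhang,r.current_ee_rot(),r.current_contact_force(),r.current_opening())
E
```

```text
pics
side 415.7781111882211 285.8758845597432 211.99773330020653 [[-0.924, -0.191, 0.331, 0.12], [-0.383, 0.463, -0.8, 0.887], [-0.0, -0.866, -0.501, 0.676], [0.0, 0.0, 0.0, 1.0]]
top 523.1861686068844 275.7040708114727 202.7895251238127 [[0.005, -0.989, 0.145, 0.292], [-1.0, -0.008, -0.021, -0.028], [0.022, -0.145, -0.989, 1.573], [0.0, 0.0, 0.0, 1.0]]
0.1 0.022 [ 9.80779786e-01  1.95117192e-01 -7.11067180e-05 -5.36745922e-04] [-0.38656588  0.46682925 -0.42353571] 1.0011157314472559
```

View pics/top0.png

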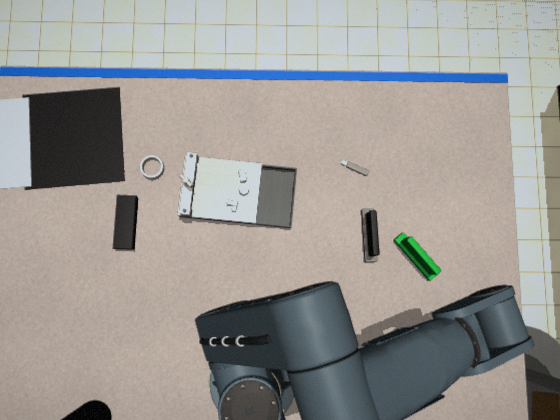

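View pics/side0.png

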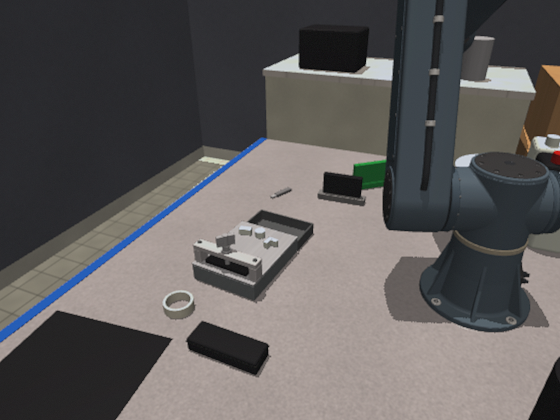

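Candidates for the squeegee, as top-view pixels: a black grip on a grey foot at (371,235), a green lookalike at (417,256), the black case at (125,222), and a black mat at (75,138). By the description it is the one at (371,235). The station is at about (238,190), with its tray to the right (world -y). Next I'll measure and take a close crop.

```bash
cat > h.py <<'E'
import numpy as np,cv2
def cloud(d):
    D=d["depth"]; v,u=np.mgrid[0:420,0:560]
    T=np.linalg.inv(d["camera_from_world"])
    P=np.stack([(u-d["cx"])/d["fx"]*D,(v-d["cy"])/d["fy"]*D,D],-1)
    return P@T[:3,:3].T+T[:3,3]
def ray(d,u,v,z):
    T=np.linalg.inv(d["camera_from_world"]); c=np.array([(u-d["cx"])/d["fx"],(v-d["cy"])/d["fy"],1.])
    w=T[:3,:3]@c; o=T[:3,3]; return o+w*(z-o[2])/w[2]
def rect(pts):
    (c,wh,a)=cv2.minAreaRect((pts*1000).astype(np.float32)); return np.round(c,1),np.round(wh,1),round(a,2)
E
python3 - <<'E'
from h import *
d=np.load("top0.npz"); P=cloud(d); Z=P[...,2]*1000
print("bench",np.median(Z[280:300,60:180]),Z[280:300,60:180].std())
print("bed z",np.median(Z[170:180,205:230]), "tray",np.median(Z[185:200,270:285]))
px=d["pixels"]
crop=px[140:275,170:450,::-1]; cv2.imwrite("pics/crop1.png",cv2.resize(crop,None,fx=2.8,fy=2.8,interpolation=cv2.INTER_CUBIC))
m=np.zeros(Z.shape,bool); m[140:240,170:305]=1
for lo,hi in((25,200),(44,56),(60,75),(90,106),(110,150)):
    k=m&(Z>lo)&(Z<hi); print(lo,hi,k.sum(),*rect(P[k][:,:2]))
m[:]=0; m[195:275,350:392]=1
for lo,hi in((10,120),(14,30),(80,105)):
    k=m&(Z>lo)&(Z<hi); print("sq",lo,hi,k.sum(),*rect(P[k][:,:2]),np.median(Z[k]))
hm=np.clip(Z*1.6+10,0,255).astype(np.uint8)[140:275,170:450]
cv2.imwrite("pics/hm1.png",cv2.applyColorMap(cv2.resize(hm,None,fx=2.8,fy=2.8,interpolation=0),cv2.COLORMAP_JET))
E
```

```text
bench 1.020802738489035 110.9398971275584
bed z 50.27451490441226 tray 4.086455390028831
25 200 5036 [551.9  52.4] [336.3 181.5] 84.73
44 56 3429 [556.7 105.2] [230.3 181.2] 84.63
60 75 255 [552.5 107.9] [217.4 165.7] 86.55
90 106 589 [564.7 192.4] [ 30.8 180.6] 84.76
110 150 80 [562.6 192.1] [151.   32.9] 5.5
sq 10 120 786 [ 426.9 -339.5] [159.4  36.3] 2.7 67.44778332322034
sq 14 30 261 [ 426.9 -339.7] [159.3  35.5] 2.53 21.652000979490936
sq 80 105 347 [ 426.5 -339.8] [128.4  22.3] 1.88 93.84821482566097
```

View pics/crop1.png

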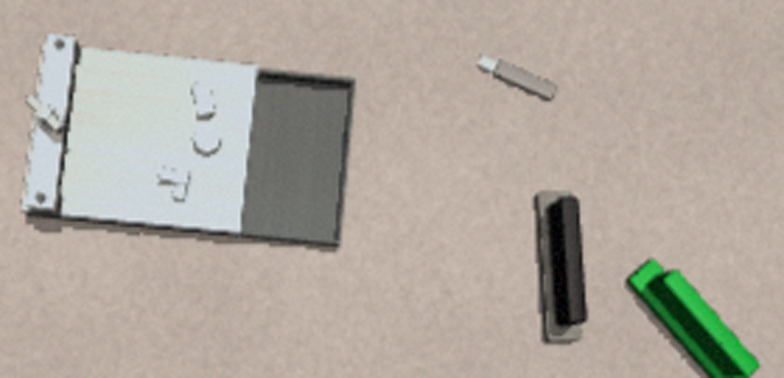

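View pics/hm1.png

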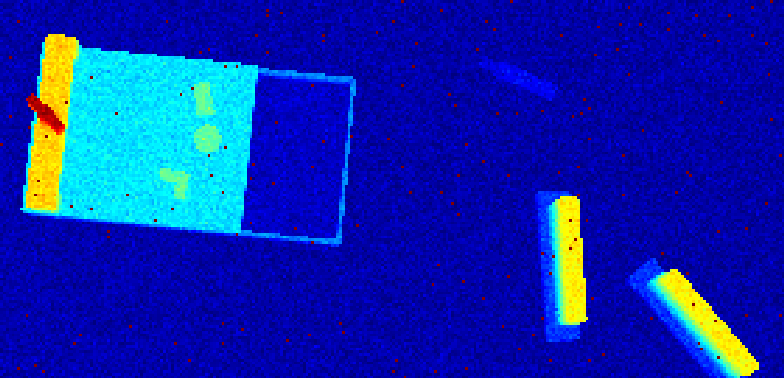

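```bash
cat >> h.py <<'E'
from scipy.spatial.transform import Rotation as R
O=np.array([.5510,.0424]); YAW=np.deg2rad(-5.3)
EX=np.array([np.cos(YAW),np.sin(YAW)]); EY=np.array([-EX[1],EX[0]])
def W(x,y): return O+x*EX+y*EY
def S(p): return np.stack([(p-O)@EX,(p-O)@EY],-1)
def Q(a):
    c,s=np.cos(a),np.sin(a)
    return R.from_matrix(np.array([[c,s,0],[s,-c,0],[0,0,-1]])).as_quat()
E
python3 - <<'E'
from h import *
from cell import r
for n in("top","side"):
    d=np.load(n+"0.npz"); P=cloud(d); Z=P[...,2]*1000; s=S(P[...,:2])*1000
    k=(np.abs(s[...,0])<84)&(s[...,1]>-51)&(s[...,1]<120)&(Z>59)&(Z<80)
    nc,l,st,c=cv2.connectedComponentsWithStats(k.astype(np.uint8))
    for i in range(1,nc):
        if st[i,4]>8: q=s[l==i]; print(n,st[i,4],np.percentile(q,[1,99],axis=0).round(0).tolist())
    k=(np.hypot(s[...,0],s[...,1]-151)<30)&(Z>130)&(Z<155)
    p=P[k][:,:2]; c=np.median(p,0); u=np.linalg.svd(p-p.mean(0))[2][0]
    print("wing",k.sum(),p.mean(0),S(p.mean(0)*1.)*1000,np.rad2deg(np.arctan2(u[1],u[0]))%180, rect(p),np.median(Z[k]))
def ik(n,p,z,a):
    for b in (a,a+180): 
        q=r.inverse_kinematics([*p,z],Q(np.deg2rad(b))); print(n,b,None if q is None else np.round(q,2).tolist())
ik("sq",[.4267,-.3398],.078,2.6)
ik("bed",W(0,95),.129,-5.3)
ik("end",W(0,-75),.129,-5.3)
for a in(47,-5.3,-30,85): ik("wing",W(0,151),.142,a)
print(r.current_t())
E
```

```text
top 73 [[27.0, -13.0], [62.0, 10.0]]
top 77 [[-10.0, -21.0], [16.0, 5.0]]
top 68 [[-62.0, 7.0], [-34.0, 35.0]]
wing 67 [0.56344803 0.19093956] [ -1.32587426 149.05434403] 45.729370395150966 (array([564.2, 192.4]), array([43.9, 13.6]), 46.35) 144.85894572319015
side 84 [[28.0, -15.0], [60.0, 12.0]]
side 73 [[-12.0, -23.0], [15.0, 5.0]]
side 88 [[-63.0, 6.0], [-34.0, 35.0]]
wing 149 [0.56285235 0.19332274] [ -2.13914161 151.37231018] 44.676170935249914 (array([563.7, 190.6]), array([44. , 15.9]), 44.36) 140.88848426350165
sq 2.6 [-0.76, 0.59, 1.79, -0.0, 0.77, 0.77]
sq 182.6 [-0.76, 0.59, 1.79, -0.0, 0.77, -2.37]
bed -5.3 None
bed 174.7 None
end -5.3 None
end 174.7 None
wing 47 None
wing 227 None
wing -5.3 None
wing 174.7 None
wing -30 None
wing 150 None
wing 85 None
wing 265 None
0.1
```

```bash
python3 - <<'E'
from h import *
from cell import r
for p in ([.5,-.2],[.5,-.1],[.5,0],[.55,.1],[.56,.14],[.56,.19]):
  for z in(.13,.2,.3):
    o=[]
    for a in (-5,40,85,130,175,220,265,310):
        q=r.inverse_kinematics([float(x) for x in p]+[z],Q(np.deg2rad(a)))
        o.append(None if q is None else round(float(q[5]),2))
    print(p,z,o)
E
```

```text
[0.5, -0.2] 0.13 [1.19, 0.41, -0.38, -1.17, -1.95, -2.74, 2.76, 1.98]
[0.5, -0.2] 0.2 [1.19, 0.41, -0.38, -1.17, -1.95, -2.74, 2.76, 1.98]
[0.5, -0.2] 0.3 [1.19, 0.41, -0.38, -1.17, -1.95, -2.74, 2.76, 1.98]
[0.5, -0.1] 0.13 [1.37, 0.58, -0.2, -0.99, -1.77, -2.56, None, 2.15]
[0.5, -0.1] 0.2 [1.37, 0.58, -0.2, -0.99, -1.77, -2.56, None, 2.15]
[0.5, -0.1] 0.3 [1.37, 0.58, -0.2, -0.99, -1.77, -2.56, None, 2.15]
[0.5, 0] 0.13 [1.56, 0.78, -0.01, -0.79, -1.58, -2.36, None, 2.35]
[0.5, 0] 0.2 [1.56, 0.78, -0.01, -0.79, -1.58, -2.36, None, 2.35]
[0.5, 0] 0.3 [1.56, 0.78, -0.01, -0.79, -1.58, -2.36, None, 2.35]
[0.55, 0.1] 0.13 [1.75, 0.97, 0.18, -0.6, -1.39, -2.17, None, 2.54]
[0.55, 0.1] 0.2 [1.75, 0.97, 0.18, -0.6, -1.39, -2.17, None, 2.54]
[0.55, 0.1] 0.3 [1.75, 0.97, 0.18, -0.6, -1.39, -2.17, None, 2.54]
[0.56, 0.14] 0.13 [1.82, 1.04, 0.25, -0.53, -1.32, -2.1, None, 2.61]
[0.56, 0.14] 0.2 [1.82, 1.04, 0.25, -0.53, -1.32, -2.1, None, 2.61]
[0.56, 0.14] 0.3 [1.82, 1.04, 0.25, -0.53, -1.32, -2.1, None, 2.61]
[0.56, 0.19] 0.13 [1.91, 1.12, 0.34, -0.45, -1.24, -2.02, -2.81, 2.69]
[0.56, 0.19] 0.2 [1.91, 1.12, 0.34, -0.45, -1.24, -2.02, -2.81, 2.69]
[0.56, 0.19] 0.3 [1.91, 1.12, 0.34, -0.45, -1.24, -2.02, -2.81, 2.69]
```

```bash
python3 - <<'E'
from h import *
from cell import r
q=Q(np.deg2rad(2.6))
r.set_gripper(.6,60)
r.move_to([.4267,-.3398,.18],q)
r.move_linear([.4267,-.3398,.078],vel=.12)
print(r.current_contact_force())
r.set_gripper(0,60); print(r.current_opening(),r.current_t())
r.move_linear([.4267,-.3398,.20],vel=.15)
print(r.current_contact_force(),r.current_opening(),r.current_t(),r.current_tool_pos())
from cell import optics
a,b=optics.get_image("side")["pixels"],None
cv2.imwrite("pics/s1.png",a[:,:,::-1])
E
```

```text
[-0.02245748  0.3693663   0.02966432]
0.22693842523248214 3.0083
[-0.28368811 -1.20389432 -2.21641277] 0.22570429416576607 3.975 [ 0.42633232 -0.33948868  0.19915849]
```

View pics/s1.png

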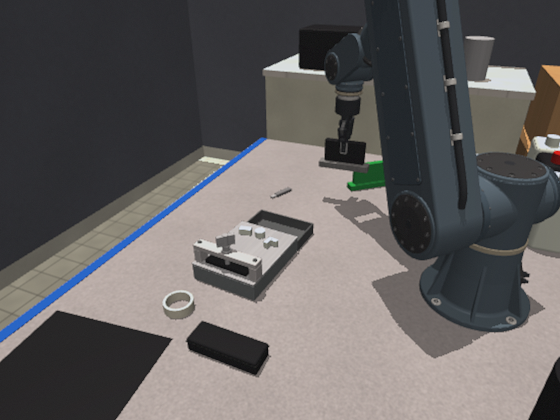

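The squeegee is held level at (343,155) in the side view, and the grip width reads 19 mm. Next is the sweep.

```bash
python3 - <<'E'
from h import *
from cell import r,optics
q=Q(YAW)
r.move_to([*W(0,.092),.21],q)
r.move_linear([*W(0,.092),.145],vel=.15)
r.move_linear([*W(0,.092),.1295],vel=.05)
print(r.current_contact_force(),r.current_tool_pos())
r.move_linear([*W(0,-.02),.1295],vel=.08); print(r.current_contact_force())
r.move_linear([*W(0,-.082),.1295],vel=.06); print(r.current_contact_force(),r.current_opening())
r.move_linear([*W(0,-.082),.21],vel=.2)
r.move_linear([*W(0,.05),.25],vel=.3)
for n in("side","top"):
    d=optics.get_image(n); np.savez(n+"1.npz",**d); 
    cv2.imwrite(f"pics/{n}2.png",d["pixels"][:,:,::-1])
print(r.current_t())
E
```

```text
[ 0.39045842  0.32651858 -2.06124182] [0.55941647 0.13401929 0.12934791]
[ 0.66541856  0.04358414 -1.78224792]
[-0.33363524  0.39236193 -1.87247994] 0.22402052408308362
10.85
```

View pics/side2.png

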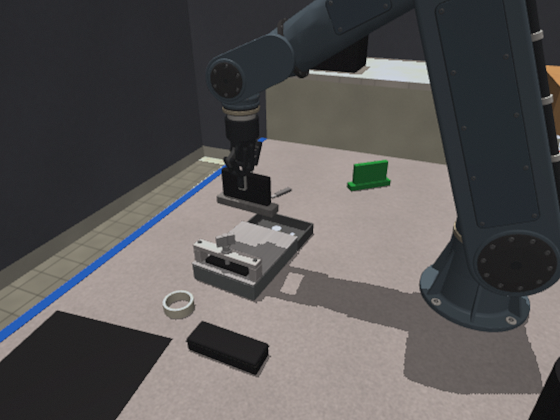

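View pics/top2.png

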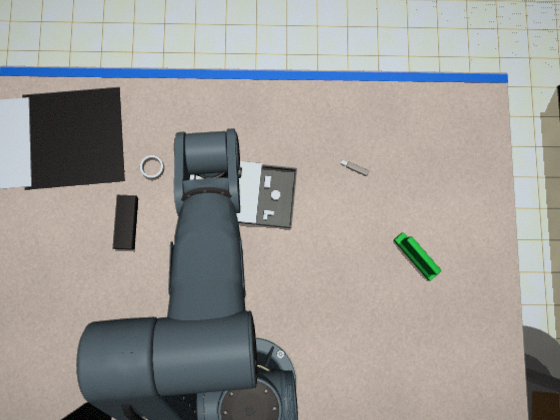

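All three offcuts are in the tray, at top pixels (267,182), (275,195) and (268,215), and the visible bed is clear. Next I'll put the squeegee back where it stood.

```bash
python3 - <<'E'
from h import *
from cell import r,optics
q=Q(np.deg2rad(2.6))
p=[.4267,-.3398]
r.move_linear([*W(0,-.08),.25],vel=.3)
r.move_to([*p,.15],q)
r.move_linear([*p,.09],vel=.12)
z=.09
while z>.076:
    z-=.002; r.move_linear([*p,z],vel=.04)
    f=r.current_contact_force()[2]
    if f>0.5: break
print(z,f)
r.set_gripper(.6)
r.move_linear([*p,.19],vel=.2)
r.move_to([*W(0,.0),.25],Q(np.deg2rad(46)))
for n in("side","top"):
    d=optics.get_image(n); np.savez(n+"2.npz",**d); 
    cv2.imwrite(f"pics/{n}3.png",d["pixels"][:,:,::-1])
print(r.current_t(),r.current_q()[5])
E
```

```text
0.07599999999999998 25.559417176062528
17.85 0.7605273336251075
```

View pics/side3.png

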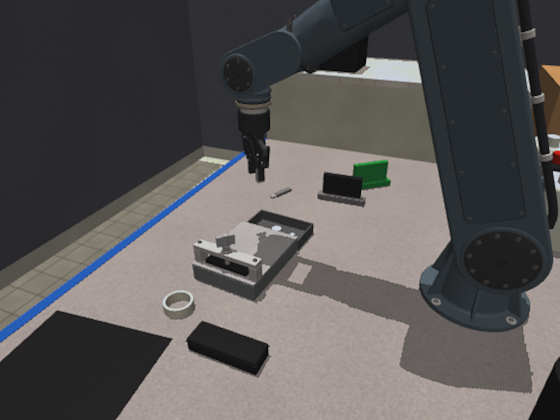

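View pics/top3.png

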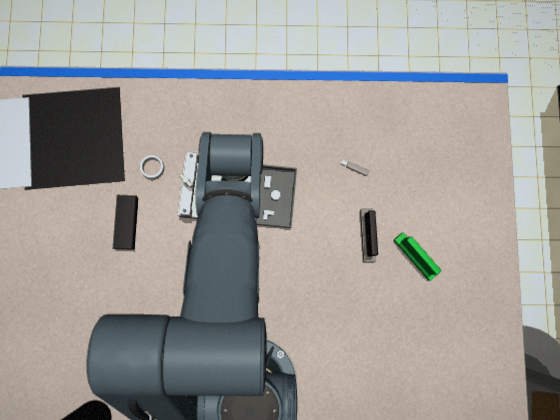

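The squeegee is standing on the bench again at (370,235), and the wing is visible at (186,178). Next I'll grip the wing.

```bash
python3 - <<'E'
from h import *
from cell import r,optics
p=W(0,.151); a=np.deg2rad(45.7)
r.set_gripper(.45)
r.move_to([*p,.20],Q(a))
r.move_linear([*p,.1425],vel=.1)
print("down",r.current_contact_force(),r.current_torque())
r.set_gripper(0,60)
print("grip",r.current_opening(),r.current_contact_force(),r.current_torque(),r.current_tool_pos(),p)
d=optics.get_image("side"); cv2.imwrite("pics/s4.png",cv2.resize(d["pixels"][140:320,150:350,::-1],None,fx=3,fy=3))
print(r.current_t())
E
```

```text
down [ 0.13087905 -0.00573105 -0.50252784] [ 0.00818746  0.0473922  -0.03118466]
grip 0.10280098240675295 [ 1.88654483 -4.94895559  4.76500536] [-0.66408292 -0.38237006  0.08625572] [0.56577623 0.19241597 0.14340251] [0.56494796 0.19275443]
19.9583
```

View pics/s4.png

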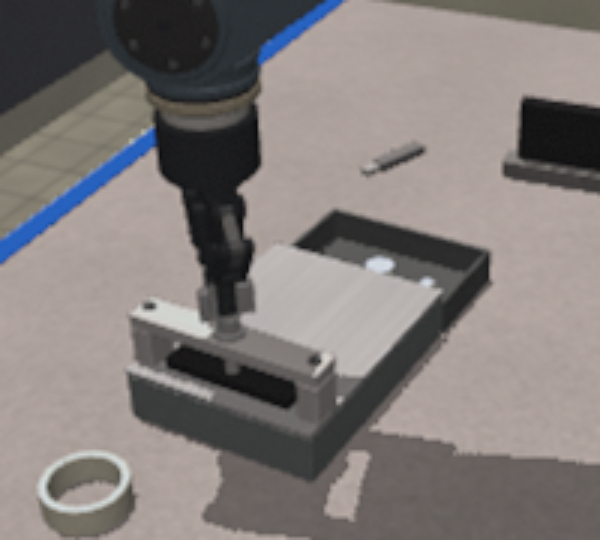

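```bash
python3 - <<'E'
from h import *
from cell import r
def ang():
    x=R.from_quat(r.current_ee_rot()).apply([1,0,0]); return np.rad2deg(np.arctan2(x[1],x[0])-YAW)
q0=np.array(r.inverse_kinematics([*W(0,.151),.1425],Q(np.deg2rad(45.7))))
T0=r.current_torque()[2]; tot=0
while tot<1.15:
    step=.1 if tot<.7 else .035
    tot+=step; q=q0.copy(); q[5]+=tot; r.set_joints(q)
    T=r.current_torque()[2]
    print(round(tot,3),"ang %.2f"%ang(),"T %.3f"%T,round(r.current_t(),2))
    if tot>.6 and abs(T-T0)>.9: break
print(r.current_opening(),r.current_contact_force(),q,r.current_q())
E
```

```text
0.1 ang 45.22 T -0.022 20.21
0.2 ang 39.49 T -0.026 20.46
0.3 ang 33.77 T -0.011 20.71
0.4 ang 28.04 T -0.005 20.96
0.5 ang 22.31 T -0.024 21.21
0.6 ang 16.58 T -0.016 21.46
0.7 ang 10.85 T -0.023 21.71
0.735 ang 8.87 T 0.028 21.96
0.77 ang 6.87 T -0.042 22.21
0.805 ang 4.87 T 0.045 22.46
0.84 ang 2.86 T -0.035 22.71
0.875 ang 0.86 T 0.005 22.96
0.91 ang -1.08 T 0.691 23.21
0.945 ang -3.01 T 1.324 23.46
0.10591419446912423 [  9.12021541 -20.696742     4.29959861] [ 2.50826425e-01  5.63859965e-01  1.61993294e+00 -4.44089210e-16
  9.57799747e-01  1.96900728e+00] [ 0.24779649  0.56299577  1.61864556 -0.00684598  0.95710298  1.96750089]
```

The screw stops clearly: torque rises from 0 to 1.3 N m starting at a tool angle of about 0.9° from the station's x axis. I'll unload, check for slip, then back off a quarter turn.

```bash
python3 - <<'E'
from h import *
from cell import r,optics
def ang():
    x=R.from_quat(r.current_ee_rot()).apply([1,0,0]); return np.rad2deg(np.arctan2(x[1],x[0])-YAW)
q0=np.array(r.inverse_kinematics([*W(0,.151),.1425],Q(np.deg2rad(45.7))))
base=float(r.current_q()[5]); print(base)
Q6=lambda ang_t: 1.969+np.deg2rad(-3.01-ang_t)   # commanded q6 for tool angle
for t in (-1.1,.0,.9,2.9,6,15,30,45,60,75,85,91.2):
    q=r.current_q()*0+q0; q[5]=Q6(t); r.set_joints(q)
    print(t,"ang %.2f"%ang(),"T %.3f"%r.current_torque()[2],round(r.current_t(),2))
r.sleep(.3)
print(ang(),r.current_opening(),r.current_contact_force(),r.current_torque())
for n in("side","top"):
    d=optics.get_image(n); np.savez(n+"5.npz",**d); 
    cv2.imwrite(f"pics/{n}5.png",d["pixels"][:,:,::-1])
    if n=="side": cv2.imwrite("pics/side5c.png",cv2.resize(d["pixels"][170:310,170:320,::-1],None,fx=4,fy=4,interpolation=2))
print(r.current_t())
E
```

```text
1.9675008891501369
-1.1 ang -1.14 T 0.757 23.71
0.0 ang -0.11 T 0.128 23.96
0.9 ang 0.79 T 0.159 24.21
2.9 ang 2.79 T 0.069 24.46
6 ang 5.90 T 0.147 24.71
15 ang 14.92 T 0.125 24.98
30 ang 29.91 T 0.125 25.34
45 ang 44.91 T 0.097 25.7
60 ang 59.91 T 0.112 26.06
75 ang 74.90 T 0.066 26.42
85 ang 84.92 T 0.013 26.71
91.2 ang 91.11 T -0.007 26.96
91.0767078259243 0.10716593957090001 [-9.44106638  1.06164994 12.11370353] [0.14173063 1.60331279 0.08045608]
27.3583
```

View pics/side5c.png

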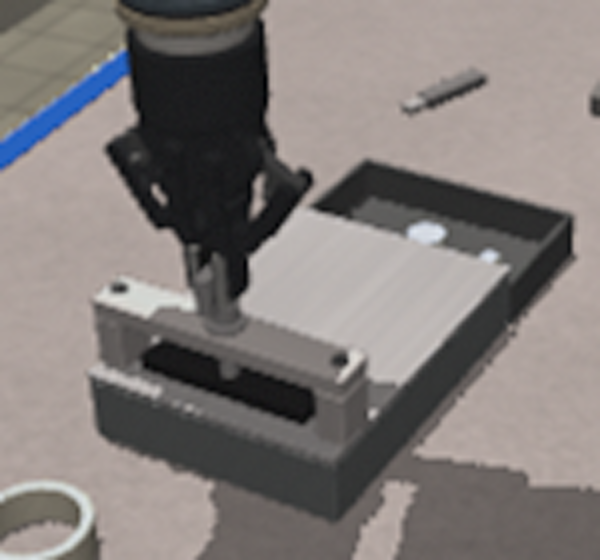

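View pics/top5.png

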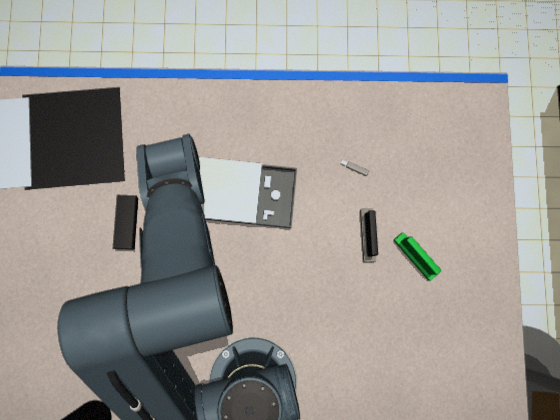

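```bash
python3 - <<'E'
from h import *
d0,d1=np.load("top0.npz"),np.load("top5.npz")
P=cloud(d1);Z=P[...,2]*1000;s=S(P[...,:2])*1000
k=(abs(s[...,0])<82)&(s[...,1]<-56)&(s[...,1]>-150)&(Z>12)&(Z<80); print("tray pcs px",k.sum(), "max z",np.percentile(Z[k],98))
for n,(y0,y1,x0,x1) in dict(case=(190,255,108,142),tape=(150,185,136,168),holder=(152,180,335,373)).items():
    a=d0["pixels"][y0:y1,x0:x1].astype(int);b=d1["pixels"][y0:y1,x0:x1].astype(int); print(n,(abs(a-b).max(-1)>60).sum())
from cell import r
r.hand_in(); print(r.current_t())
E
```

```text
tray pcs px 230 max z 28.67801172674882
case 79
tape 939
holder 0
the job is handed in; nothing more can be done
the job is handed in; nothing more can be done
```

The job is handed in, and all the steps were done in the order asked. The robot clock read 27.4 s at the last check, just before hand-in.

- **Sweep:** I used the squeegee to push the three offcuts off the bed. The last top view shows all three in the tray (highest point about 29 mm) and no offcuts on the bed where it is in view. The gripper stayed well above them.
- **Squeegee:** It stands on the bench where it started. It touched down with about 26 N because my contact check was coarse.
- **Screw:** I turned it clockwise until the torque rose from 0 to 1.3 N m at about the station's x axis, which is the seat. I then turned it back a quarter turn and finished still gripping it at 60 N. The tool ended at 91.1° from the station's x axis.

**Checks that disagreed:**
- **Seat angle:** The torque came on at about +1.0° on the way in, but was gone by about 0° on the way back. The quarter turn is therefore only certain to about 1°.
- **Grip load:** The final grip leaves a small sideways force of about 9 N and a vertical one of about 12 N.
- **Bystanders:** The image comparison showed no change at the scraper handle. It flagged the tape roll (939 pixels), which the arm covers in the last top view, and the case (79 pixels), probably the arm or its shadow. Neither looks moved in the camera views.

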